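Hold the stock bin's lid open for refilling

ROBOT

A 6-joint arm with a two-finger parallel gripper is mounted at the origin on the work surface. World frame = base frame: x ahead of the robot, y to its left, z up, the work surface at z = 0. Lengths are in m, angles in degrees, forces in N, time in s.
With the tool pointing down it reaches from about 0.4 to 0.825 m from the base axis. Payload 7 kg.
Tool frame: the origin (TCP) lies on the centre line of the jaws, within the pads' length; the fingertips stand 19 mm ahead of it and the grasp point (between the pads) is the TCP; z points along the fingers, y is the line along which they close (so a half turn about z gives the same grasp; the last joint's range is limited). The gripper opens to 88 mm and grips with 3 to 60 N. Pads are 19 mm wide; open, the fingers measure 130 mm over their backs; the gripper's body (78 mm by 193 mm) begins 47 mm behind the grasp point.
Start: joints at [-49.441, 20.546, 0.682, 0, -70.136, -16.507], TCP at [0.275, -0.616, 0.246] pointing down, gripper open.
Joint ranges: [-176.03, 176.03], [-82.01, 121.73], [-58.28, 71.71], [-173.87, 95.51], [-174.79, -0.11], [-173.66, 173.66]. Speed limits (degrees/s): [136.94, 136.94, 172.46, 180, 180, 180].

INTERFACE

Orientations are given as [roll, pitch, yaw] about the fixed x, y, z axes, in that order (R = Rz(yaw) Ry(pitch) Rx(roll)).
In Python, from plant import get_state, capture, close_job gives the robot as it stands.
- The arm moves only by the tool apply_moves, never from a script. Its argument "targets" is a list of rows, each a list of 7 numbers: the opening, from 0 (shut) to 1 (fully open), then the shift along the tool's x, y, z normalised to -1 to 1, where 1 is 1000 mm, then the turn, a rotation vector about the tool's x, y, z normalised to -1 to 1, where 1 is 90 degrees. In form: [[claw, tx, ty, tz, ax, ay, az], ...]. A call has 1 to 20 rows; each row shifts and turns the commanded pose from where the row before left it, along the tool's axes as they then stand; what a row does not reach is not made up. A row lasts 1/12 s, in which the tool goes at most 41.7 mm and 7.16 degrees, less where a joint would pass 70% of its speed; a pose out of reach is approached as far as the arm can. A call with a number of a shift or a turn outside -1 to 1 is refused whole. A call with a gripper value outside its range is refused whole. The fingers move at their own pace and stop on an object; "newtons" is the grip in N (left out, the last holds). Time passes only in rows, so rows that do not move let the fingers close. It gives the time, the measured TCP pose, the force, the opening and the grip force at its end, in the units of the state.
- get_state(): the state, without advancing time (a new reading comes with each control period).
- capture(name): name is "scene" or "top" or "wrist"; returns a dict with "frame" (480x640x3 uint8, red, green, blue), "range_z" (480x640 float32, m along the optical axis (not along the pixel's ray), 0 where there is no reading), "camera_matrix" (3x3 intrinsics, pixels), "T" (4x4, takes a point from camera to world coordinates). Camera axes: x right, y down, z forward; pixel columns grow to the right and rows downward; lengths in m; the calibration is good to about 2 mm. A picture is of the moment at which its call begins.
- close_job(): hands the job in; it is judged then, once.
The state is a dict: "time_s": time; "joints": joint angles; "qd": joint speeds; "joint_torque": joint torques, N m; "tcp_pos": TCP position; "eef_rot": TCP orientation; "contact_force": force on the tool from outside, world axes, zero at the start; "moment": the same for the moment, N m; "gripper_width": finger opening in m; "gripper_force": force on a finger pad.
Only numpy, scipy, OpenCV 4.12 (cv2) and the standard library are available. Lean on these libraries where they do the work, as an engineer would, in place of code of your own. Each camera call takes 0.05 s, during which the arm holds its last target. There are 200 camera calls.

TASK

The open cardboard carton of refills stands behind the stock bin that needs topping up. Lift that bin's spring-shut lid and hold it open with the gripper's fingers at 60 degrees from shut (give or take 6), steady, and finish while still holding it there so that a colleague can pour the refills in. Leave the other two bins' lids shut and do not move anything standing on the counter.

Things in the scene. Friction and masses are not known exactly. Their poses are not given: they have to be found in the camera images.
- carton: open brown cardboard carton full of small balls, 85 (its x) x 100 (its y) x 70 mm high, loose, standing on the counter on the far side of one of the bins, in line with it, about 175 mm from that bin's centre. Origin: centre of its underside
- spool: bystander: white reel with round flanges standing upright behind another bin, 66 mm diameter, 80 mm high, loose. Origin: centre of its underside
- jar: bystander: glass jar with a white cap standing behind another bin, 68 mm diameter, 110 mm high, loose. Origin: centre of its underside
- tape: bystander: roll of paper tape lying flat on the counter to the right of the row of bins, 90 mm outer diameter, 24 mm high, loose. Origin: centre of its underside
- bin_left: the left one of three like white plastic bins in a row across the counter (left is +y), as seen from the robot; fixed to the counter; 180 mm (its x, pointing away from the robot) x 150 mm (its y), 110 mm high without its lid. Origin: centre of its underside
- bin_left_hinge (a point): middle of the hinge line of the left bin's lid: on the bin's far upper edge, 90 mm along the bin's x from its centre, 110 mm above the counter; the hinge runs along the bin's y; the point does not move
- bin_left_rear (a point): fixed point on the counter behind the left bin, 175 mm along the bin's x from its centre: the place for goods standing behind that bin
- lid_left (a joint): angle of the left bin's grey lid in rad: 0 shut (level), growing as its robot-side edge rises, 1.047 is 60 degrees, stop at 1.75. Lid 180 x 150 x 6 mm, 0.17 to 0.35 kg, flush with the bin's sides. A weak closing spring and its weight shut it from any angle when let go; holding it at the handle takes about 1.5 to 4 N
- lid_left_bar (a point): centre of the left lid's round steel bar handle: 10 mm thick, along the bin's y, 70 mm clear between its two end posts; axis 38 mm above the lid's top face, 30 mm from its robot-side edge. Seen from the hinge: 150 mm along the lid and 44 mm square to it; 155 mm above the counter when shut. Axes turn with the lid. The bar can turn in a light grip, so the gripper may keep pointing down
- bin_middle: the middle one of three like white plastic bins in a row across the counter (left is +y), as seen from the robot; fixed to the counter; 180 mm (its x, pointing away from the robot) x 150 mm (its y), 110 mm high without its lid. Origin: centre of its underside
- bin_middle_hinge (a point): middle of the hinge line of the middle bin's lid: on the bin's far upper edge, 90 mm along the bin's x from its centre, 110 mm above the counter; the hinge runs along the bin's y; the point does not move
- bin_middle_rear (a point): fixed point on the counter behind the middle bin, 175 mm along the bin's x from its centre: the place for goods standing behind that bin
- lid_middle (a joint): angle of the middle bin's grey lid in rad: 0 shut (level), growing as its robot-side edge rises, 1.047 is 60 degrees, stop at 1.75. Lid 180 x 150 x 6 mm, 0.17 to 0.35 kg, flush with the bin's sides. A weak closing spring and its weight shut it from any angle when let go; holding it at the handle takes about 1.5 to 4 N
- lid_middle_bar (a point): centre of the middle lid's round steel bar handle: 10 mm thick, along the bin's y, 70 mm clear between its two end posts; axis 38 mm above the lid's top face, 30 mm from its robot-side edge. Seen from the hinge: 150 mm along the lid and 44 mm square to it; 155 mm above the counter when shut. Axes turn with the lid. The bar can turn in a light grip, so the gripper may keep pointing down
- bin_right: the right one of three like white plastic bins in a row across the counter (left is +y), as seen from the robot; fixed to the counter; 180 mm (its x, pointing away from the robot) x 150 mm (its y), 110 mm high without its lid. Origin: centre of its underside
- bin_right_hinge (a point): middle of the hinge line of the right bin's lid: on the bin's far upper edge, 90 mm along the bin's x from its centre, 110 mm above the counter; the hinge runs along the bin's y; the point does not move
- bin_right_rear (a point): fixed point on the counter behind the right bin, 175 mm along the bin's x from its centre: the place for goods standing behind that bin
- lid_right (a joint): angle of the right bin's grey lid in rad: 0 shut (level), growing as its robot-side edge rises, 1.047 is 60 degrees, stop at 1.75. Lid 180 x 150 x 6 mm, 0.17 to 0.35 kg, flush with the bin's sides. A weak closing spring and its weight shut it from any angle when let go; holding it at the handle takes about 1.5 to 4 N
- lid_right_bar (a point): centre of the right lid's round steel bar handle: 10 mm thick, along the bin's y, 70 mm clear between its two end posts; axis 38 mm above the lid's top face, 30 mm from its robot-side edge. Seen from the hinge: 150 mm along the lid and 44 mm square to it; 155 mm above the counter when shut. Axes turn with the lid. The bar can turn in a light grip, so the gripper may keep pointing down

How it is judged (in metres and radians):
On the way:
1. the lid of the bin with the carton behind it is raised past 20 degrees by the fingers (((horizontal distance between carton and bin_left_rear below 0.07 m and value of joint lid_left above 0.35 rad and contact force between the fingers and lid_left above 0.3 N) or (horizontal distance between carton and bin_middle_rear below 0.07 m and value of joint lid_middle above 0.35 rad and contact force between the fingers and lid_middle above 0.3 N) or (horizontal distance between carton and bin_right_rear below 0.07 m and value of joint lid_right above 0.35 rad and contact force between the fingers and lid_right above 0.3 N))), for 0.1 s.
At the end, for the whole second after the job is handed in: the lid of the bin with the carton behind it (carton within 70 mm of that bin's rear point) is held still (below 0.1 rad/s) at 60 degrees, within 6 degrees (0.942 to 1.152 rad), with the gripper's fingers pressing on it by more than 0.3 N; the other two lids are shut (below 0.1 rad) (((horizontal distance between carton and bin_left_rear below 0.07 m and value of joint lid_left between 0.942 and 1.152 rad and velocity of joint lid_left between -0.1 and 0.1 rad/s and contact force between the fingers and lid_left above 0.3 N and value of joint each of lid_middle, lid_right below 0.1 rad) or (horizontal distance between carton and bin_middle_rear below 0.07 m and value of joint lid_middle between 0.942 and 1.152 rad and velocity of joint lid_middle between -0.1 and 0.1 rad/s and contact force between the fingers and lid_middle above 0.3 N and value of joint each of lid_left, lid_right below 0.1 rad) or (horizontal distance between carton and bin_right_rear below 0.07 m and value of joint lid_right between 0.942 and 1.152 rad and velocity of joint lid_right between -0.1 and 0.1 rad/s and contact force between the fingers and lid_right above 0.3 N and value of joint each of lid_left, lid_middle below 0.1 rad))); the arm keeps its last pose, push and grip.
It fails at once if a lid is opened more than 0.15 rad although the carton does not stand behind its bin ((not (horizontal distance between carton and bin_left_rear below 0.07 m) and value of joint lid_left above 0.15 rad) or (not (horizontal distance between carton and bin_middle_rear below 0.07 m) and value of joint lid_middle above 0.15 rad) or (not (horizontal distance between carton and bin_right_rear below 0.07 m) and value of joint lid_right above 0.15 rad)).
It fails at once if the carton is moved by more than 20 mm or tipped over (distance of carton from where it was at the start of the episode above 0.02 m or angle between carton's own z axis and vertical above 0.3 rad).
It fails at once if the spool is moved by more than 20 mm or tipped over (distance of spool from where it was at the start of the episode above 0.02 m or angle between spool's own z axis and vertical above 0.3 rad).
It fails at once if the jar is moved by more than 20 mm or tipped over (distance of jar from where it was at the start of the episode above 0.02 m or angle between jar's own z axis and vertical above 0.3 rad).
It fails at once if the tape is moved by more than 20 mm or tipped over (distance of tape from where it was at the start of the episode above 0.02 m or angle between tape's own z axis and vertical above 0.3 rad).
It also fails if it takes over 32 s, if anything falls off the work surface, if the arm or the gripper's body presses on something with over 40 N, if the wrist force passes 120 N, or if a joint passes its speed limit or range.

## Working session

There is one attempt and no reset: what is moved stays moved. The work goes in short steps, Python scripts to look and compute and a tool call to move; the robot and the scene stay as the last step left them, time stands still between calls to the robot, and variables do not carry over. Pictures are saved under pics/ and viewed, at most 10 in all, crops included, and the job is handed in when it is done.

Besides the shell and the picture viewer there is one more tool, called after "Emit:" as name(argument=value, ...), one argument or row to a line, values as JSON. apply_moves: Moves the arm, as the interface text tells. Scaled input: -1 to 1 covers 1000 mm each way for a shift and 90 degrees each way for a turn. Its arguments: {"type":"object","properties":{"targets":{"type":"array","items":{"type":"array","items":{"type":"number"}}},"newtons":{"type":"number"}},"required":["targets"]}

```bash
mkdir -p pics
python3 - <<'E'
from plant import *
import cv2,numpy as np
for n in("scene","top"):
    c=capture(n); cv2.imwrite(f"pics/{n}.png",c["frame"][:,:,::-1]); np.savez(f"{n}.npz",**c)
    print(n,c["T"].round(3).tolist(),c["camera_matrix"].round(1).tolist())
print(get_state())
E
```

```text
scene [[-0.877, 0.282, -0.389, 1.05], [0.48, 0.5, -0.721, 0.778], [-0.009, -0.819, -0.574, 0.817], [0.0, 0.0, 0.0, 1.0]] [[620.2, 0.0, 318.7], [0.0, 620.2, 237.1], [0.0, 0.0, 1.0]]
top [[0.018, -0.998, 0.064, 0.497], [-0.999, -0.02, -0.027, -0.078], [0.028, -0.063, -0.998, 1.152], [0.0, 0.0, 0.0, 1.0]] [[453.8, 0.0, 319.7], [0.0, 453.8, 241.0], [0.0, 0.0, 1.0]]
{'time_s': 0.1, 'joints': array([-4.94409872e+01,  2.05888757e+01,  6.38976457e-01, -1.84202538e-02,
       -7.01364528e+01, -1.65082608e+01]), 'qd': array([ 0.04161056, -0.04547001,  0.10065232,  0.02298317, -0.02327451,
       -0.06164115]), 'joint_torque': array([-1.34716884e-03, -5.84165025e+01,  2.93749791e+01,  7.01562658e+00,
        1.02067858e-02, -7.19893751e-05]), 'tcp_pos': array([ 0.27491901, -0.61602344,  0.24469642]), 'eef_rot': array([ 1.79912287e+02, -7.93635668e-03, -1.55955514e+02]), 'contact_force': array([-0.47151975,  0.69378764, -0.16402945]), 'moment': array([-0.01771796, -0.00875196, -0.00730863]), 'gripper_force': 0.0, 'gripper_width': 0.08803838080603132}
```

View pics/top.png

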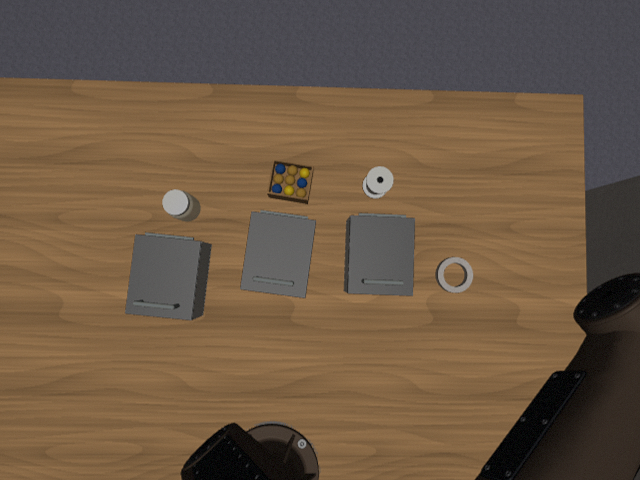

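View pics/scene.png

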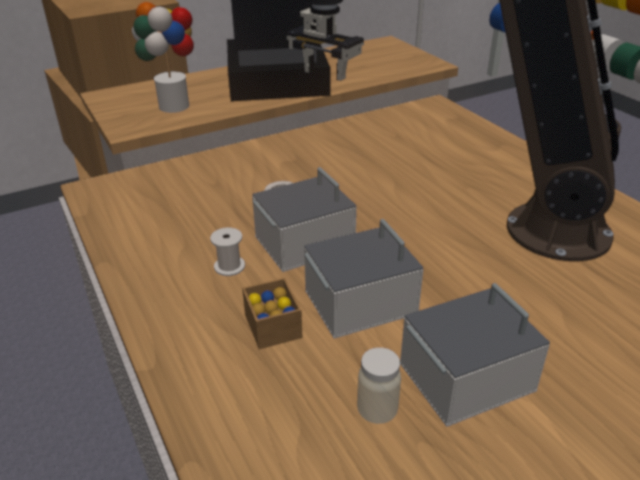

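The top view shows the carton at (291,182), behind the middle bin (lid centred at about (279,254), handle at about (274,281)). The spool is behind the right bin and the jar behind the left one, so the target is the middle lid. Next I measure it.

Run:
```python
import cv2,numpy as np
def load(n):
    c=np.load(n+".npz");return c["frame"],c["range_z"],c["camera_matrix"],c["T"]
f,d,K,T=load("top")
v,u=np.mgrid[:480,:640]
P=np.stack([(u-K[0,2])/K[0,0]*d,(v-K[1,2])/K[1,1]*d,d],-1)@T[:3,:3].T+T[:3,3]
def ray(px,z):
    r=T[:3,:3]@np.array([(px[0]-K[0,2])/K[0,0],(px[1]-K[1,2])/K[1,1],1]);return T[:3,3]+r*(z-T[2,3])/r[2]
box=np.zeros((480,640),bool);box[205:302,236:322]=1
lid=box&(P[...,2]>.1)
c=max(cv2.findContours(lid.astype(np.uint8),0,2)[0],key=cv2.contourArea)
r=cv2.minAreaRect(np.array([ray(p[0],.116)[:2] for p in c],np.float32)); print("lid",r)
print("lid z",np.median(P[lid][:,2]))
bar=box&(P[...,2]>.135)
n,l,s,_=cv2.connectedComponentsWithStats(bar.astype(np.uint8));print(s)
q=np.array([ray((a,b),.155)[:2] for b,a in zip(*np.where(bar))],np.float32);print("bar",cv2.minAreaRect(q),q.mean(0),np.median(P[bar][:,2]))
# bar by brightness
g=cv2.cvtColor(f,cv2.COLOR_RGB2GRAY);print(g[268:292,262].tolist(),g[268:292,285].tolist())
for nm,b in(("carton",(160,265,205,315)),("left",(230,120,322,215)),("right",(210,340,300,420)),("jar",(185,160,225,205)),("spool",(160,358,200,398))):
    m=np.zeros_like(box);m[b[0]:b[2],b[1]:b[3]]=1;m&=P[...,2]>.04
    print(nm,P[m].min(0).round(3),P[m].max(0).round(3))
```

```text
lid ((0.5369184017181396, -0.010506100952625275), (0.15170517563819885, 0.1878962367773056), 83.22944641113281)
lid z 0.11667715302970283
[[     0      0    640    480 306987]
 [   245    208      1      1      1]
 [   276    214      1      1      1]
 [   299    215      1      1      1]
 [   303    214      1      1      1]
 [   269    217      1      1      1]
 [   298    219      1      1      1]
 [   245    220      1      1      1]
 [   275    222      1      1      1]
 [   302    224      1      1      1]
 [   263    227      1      1      1]
 [   287    226      1      1      1]
 [   308    236      1      1      1]
 [   287    246      1      1      1]
 [   239    250      1      1      1]
 [   279    252      1      1      1]
 [   295    259      1      1      1]
 [   241    271      1      1      1]
 [   247    271      1      1      1]
 [   319    274      1      1      1]
 [   253    276     41     10    188]
 [   242    285      1      1      1]
 [   318    286      1      1      1]
 [   289    291      1      1      1]
 [   295    290      1      1      1]
 [   317    294      1      1      1]
 [   264    298      1      1      1]]
bar ((0.5371987223625183, -0.014527887105941772), (0.1997928023338318, 0.17087697982788086), 5.254515647888184) [ 0.48118925 -0.00574203] 0.1585292475162109
[102, 100, 103, 102, 102, 102, 104, 103, 101, 87, 99, 112, 112, 93, 91, 103, 104, 102, 103, 101, 104, 102, 104, 97] [102, 103, 99, 102, 102, 103, 103, 103, 100, 103, 103, 102, 89, 95, 109, 112, 98, 96, 104, 103, 103, 103, 105, 102]
carton [ 0.497 -0.088  0.04 ] [0.761 0.022 1.152]
left [ 0.381 -0.078  0.04 ] [0.577 0.329 1.152]
right [ 0.444 -0.324  0.041] [ 0.632 -0.078  1.152]
jar [ 0.497 -0.078  0.04 ] [0.681 0.257 1.152]
spool [ 0.497 -0.278  0.073] [ 0.75  -0.078  1.152]
```

Emit:
apply_moves(
  targets=[
    [1,-0.0214,0.0239,-0.0027,0,0,0],
    [1,-0.0214,0.0239,-0.0027,0,0,0],
    [1,-0.0214,0.0239,-0.0027,0,0,0],
    [1,-0.0214,0.0239,-0.0027,0,0,0],
    [1,-0.0214,0.0239,-0.0027,0,0,0],
    [1,-0.0214,0.0239,-0.0027,0,0,0],
    [1,-0.0214,0.0239,-0.0027,0,0,0],
    [1,-0.0214,0.0239,-0.0027,0,0,0],
    [1,-0.0214,0.0239,-0.0027,0,0,0],
    [1,-0.0214,0.0239,-0.0027,0,0,0],
    [1,-0.0214,0.0239,-0.0027,0,0,0],
    [1,-0.0214,0.0239,-0.0027,0,0,0],
    [1,-0.0214,0.0239,-0.0027,0,0,0],
    [1,-0.0214,0.0239,-0.0027,0,0,0],
    [1,-0.0214,0.0239,-0.0027,0,0,0],
    [1,-0.0214,0.0239,-0.0027,0,0,0],
    [1,-0.0214,0.0239,-0.0027,0,0,0],
    [1,-0.0214,0.0239,-0.0027,0,0,0],
    [1,-0.0214,0.0239,-0.0027,0,0,0],
    [1,-0.0214,0.0239,-0.0027,0,0,0],
  ],
)

```text
time_s: 1.77
tcp_pos: [0.471, -0.0038, 0.2996]
eef_rot: [180.0, 0.0, -155.9]
contact_force: [-0.6, -0.3, -0.7]
gripper_width: 0.0873
gripper_force: 0.0
```

Emit:
apply_moves(
  targets=[
    [1,0,0,0,0,0,-0.0658],
    [1,0,0,0,0,0,-0.0658],
    [1,0,0,0,0,0,-0.0658],
    [1,0,0,0,0,0,-0.0658],
    [1,0,0,0,0,0,-0.0658],
    [1,0,0,0,0,0,-0.0658],
    [1,0,0,0,0,0,-0.0658],
    [1,0,0,0,0,0,-0.0658],
    [1,0,0,0,0,0,-0.0658],
    [1,0,0,0,0,0,-0.0658],
    [1,0,0,0,0,0,0],
    [1,0,0,0,0,0,0],
  ],
)

```text
time_s: 2.77
tcp_pos: [0.4709, -0.0055, 0.2994]
eef_rot: [180.0, -0.0, -96.9]
contact_force: [0.0, 0.4, 0.2]
gripper_width: 0.0879
gripper_force: 0.0
```

Run:
```python
from plant import *
import cv2,numpy as np
c=capture("wrist"); cv2.imwrite("pics/w1.png",c["frame"][:,:,::-1])
d,K,T=c["range_z"],c["camera_matrix"],c["T"]
v,u=np.mgrid[:480,:640]
P=np.stack([(u-K[0,2])/K[0,0]*d,(v-K[1,2])/K[1,1]*d,d],-1)@T[:3,:3].T+T[:3,3]
m=(d>0)&(abs(P[...,2]-.155)<.015)&(np.hypot(P[...,0]-.473,P[...,1]+.005)<.08)
m=cv2.morphologyEx(m.astype(np.uint8),cv2.MORPH_OPEN,np.ones((3,3)))>0
q=P[m];print(len(q));print(cv2.minAreaRect(q[:,:2].astype(np.float32)),np.median(q,0),q[:,2].max())
s=get_state();print(s["time_s"],s["tcp_pos"],s["eef_rot"],s["contact_force"],s["joints"])
```

```text
1141
((0.47253578901290894, -0.005980692803859711), (0.08822818845510483, 0.00980360060930252), 83.20182800292969) [ 0.47205184 -0.00972231  0.15894002] 0.1613516392014676
2.8167 [ 0.47095158 -0.00546601  0.29941673] [ 1.79980385e+02 -3.73197259e-03 -9.69349740e+01] [-0.63066532  0.01713608 -0.42468179] [ 2.33606099e+01 -1.05450642e+00 -1.88671925e+01 -7.00767119e-03
 -7.22061325e+01 -3.02934420e+01]
```

View pics/w1.png

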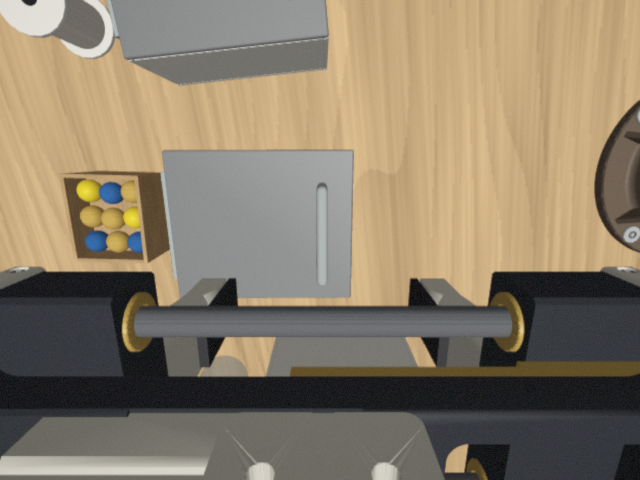

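The wrist view shows the middle lid's bar upright at pixel x≈322, rows 183–285, with the carton at left. Its position agrees with the top view: (0.4725, -0.006), yaw -6.8°. I'll descend and grip.

Emit:
apply_moves(
  targets=[
    [1,0,-0.0015,0.02,0,0,0],
    [1,0,0,0.02,0,0,0],
    [1,0,0,0.02,0,0,0],
    [1,0,0,0.02,0,0,0],
    [1,0,0,0.02,0,0,0],
    [1,0,0,0.02,0,0,0],
    [1,0,0,0.015,0,0,0],
    [1,0,0,0.01,0,0,0],
    [1,0,0,0,0,0,0],
  ],
  newtons=15,
)

```text
time_s: 3.57
tcp_pos: [0.4712, -0.006, 0.1524]
eef_rot: [179.8, -0.1, -96.9]
contact_force: [-0.0, -1.2, 0.6]
gripper_width: 0.0876
gripper_force: 0.0
```

Emit:
apply_moves(
  targets=[
    [0,0,0,0,0,0,0],
    [0,0,0,0,0,0,0],
    [0,0,0,0,0,0,0],
    [0,0,0,0,0,0,0],
    [0,0,0,0,0,0,0],
    [0,0,0,0,0,0,0],
    [0,0,0,0,0,0,0],
    [0,0,0,0,0,0,0],
    [0,0,0,0,0,0,0],
    [0,0,0,0,0,0,0],
    [0,0,0,0,0,0,0],
    [0,0,0,0,0,0,0],
  ],
  newtons=15,
)

```text
time_s: 4.57
tcp_pos: [0.4726, -0.0056, 0.1545]
eef_rot: [180.0, -0.0, -96.7]
contact_force: [0.3, 0.4, 0.7]
gripper_width: 0.0129
gripper_force: 0.0
```

Emit:
apply_moves(
  targets=[
    [0,0,0,0,0,0,0],
    [0,0,0,0,0,0,0],
    [0,0,0,0,0,0,0],
    [0,0,0,0,0,0,0],
  ],
)

```text
time_s: 4.9
tcp_pos: [0.4717, -0.0056, 0.1542]
eef_rot: [179.9, -0.0, -96.7]
contact_force: [-4.6, 2.9, 1.5]
gripper_width: 0.0093
gripper_force: 15.0
```

Emit:
apply_moves(
  targets=[
    [0,0,-0.0025,-0.0064,0,0,0],
    [0,0,-0.0025,-0.0064,0,0,0],
    [0,0,-0.0025,-0.0063,0,0,0],
    [0,0,-0.0025,-0.0063,0,0,0],
    [0,0,0,0,0,0,0],
    [0,0,0,0,0,0,0],
  ],
)

```text
time_s: 5.4
tcp_pos: [0.4811, -0.0067, 0.1797]
eef_rot: [179.8, -0.0, -96.8]
contact_force: [-7.8, 2.8, 0.1]
gripper_width: 0.0095
gripper_force: 15.0
```

Emit:
apply_moves(
  targets=[
    [0,0,-0.0036,-0.0058,0,0,0],
    [0,0,-0.0036,-0.0058,0,0,0],
    [0,0,-0.0035,-0.0058,0,0,0],
    [0,0,-0.0035,-0.0058,0,0,0],
    [0,0,-0.0045,-0.0051,0,0,0],
    [0,0,-0.0045,-0.0051,0,0,0],
    [0,0,-0.0045,-0.0051,0,0,0],
    [0,0,-0.0045,-0.0051,0,0,0],
    [0,0,0,0,0,0,0],
    [0,0,0,0,0,0,0],
  ],
)

```text
time_s: 6.23
tcp_pos: [0.5118, -0.0104, 0.2241]
eef_rot: [179.7, -0.0, -96.7]
contact_force: [-17.4, 7.0, 13.9]
gripper_width: 0.0094
gripper_force: 15.0
```

Run:
```python
from plant import *
import cv2
c=capture("scene"); cv2.imwrite("pics/s2.png",c["frame"][:,:,::-1])
```

```text
(no output)
```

View pics/s2.png

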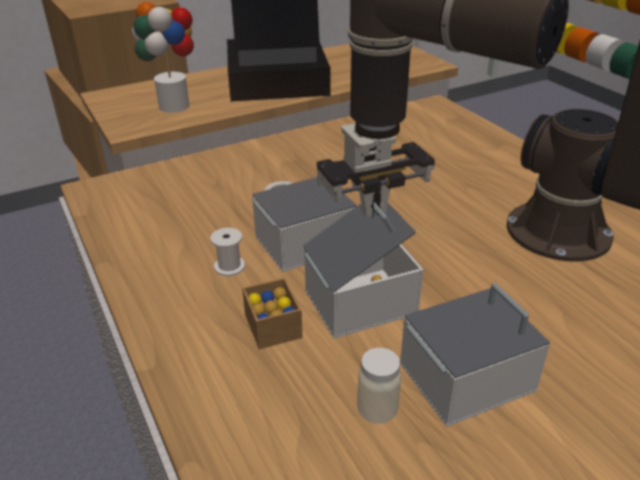

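The lid is open about 30° and gripped, and the other lids are shut. The force points outward from the hinge, so I'll ease about 3 mm outward and then carry on.

Emit:
apply_moves(
  targets=[
    [0,0,0.0012,-0.001,0,0,0],
    [0,0,0.0012,-0.001,0,0,0],
    [0,0,0,0,0,0,0],
    [0,0,0,0,0,0,0],
  ],
)

```text
time_s: 6.62
tcp_pos: [0.5123, -0.0103, 0.2252]
eef_rot: [180.0, -0.0, -96.7]
contact_force: [0.9, -0.4, -5.4]
gripper_width: 0.0094
gripper_force: 15.0
```

Emit:
apply_moves(
  targets=[
    [0,0,-0.0053,-0.0043,0,0,0],
    [0,0,-0.0053,-0.0043,0,0,0],
    [0,0,-0.0053,-0.0043,0,0,0],
    [0,0,-0.0053,-0.0043,0,0,0],
    [0,0,0,0,0,0,0],
    [0,0,0,0,0,0,0],
  ],
)

```text
time_s: 7.12
tcp_pos: [0.5334, -0.0129, 0.2433]
eef_rot: [-180.0, 0.0, -96.7]
contact_force: [-4.8, 1.9, 2.8]
gripper_width: 0.0093
gripper_force: 15.0
```

Emit:
apply_moves(
  targets=[
    [0,0,-0.0058,-0.0034,0,0,0],
    [0,0,-0.0058,-0.0034,0,0,0],
    [0,0,-0.0058,-0.0033,0,0,0],
    [0,0,-0.0058,-0.0033,0,0,0],
    [0,0,0,0,0,0,0],
    [0,0,0,0,0,0,0],
  ],
)

```text
time_s: 7.62
tcp_pos: [0.5564, -0.0156, 0.2571]
eef_rot: [-180.0, -0.0, -96.7]
contact_force: [-6.6, 1.3, 5.7]
gripper_width: 0.0095
gripper_force: 15.0
```

Emit:
apply_moves(
  targets=[
    [0,0,-0.0064,-0.0023,0,0,0],
    [0,0,-0.0064,-0.0023,0,0,0],
    [0,0,-0.0064,-0.0022,0,0,0],
    [0,0,-0.0064,-0.0022,0,0,0],
    [0,0,0,0,0,0,0],
    [0,0,0,0,0,0,0],
  ],
)

```text
time_s: 8.12
tcp_pos: [0.5824, -0.0188, 0.2661]
eef_rot: [-179.9, -0.0, -96.7]
contact_force: [-4.3, 0.3, 6.3]
gripper_width: 0.0092
gripper_force: 15.0
```

Run:
```python
from plant import *
import cv2,numpy as np
s=get_state();print(s)
ax=np.array([.993,-.118])
for n in("scene","top"):
    c=capture(n); cv2.imwrite(f"pics/{n}3.png",c["frame"][:,:,::-1])
    d,K,T=c["range_z"],c["camera_matrix"],c["T"]
    v,u=np.mgrid[:480,:640]
    P=np.stack([(u-K[0,2])/K[0,0]*d,(v-K[1,2])/K[1,1]*d,d],-1)@T[:3,:3].T+T[:3,3]
    h=np.array([.4725,-.006])+.15*ax
    r=P[...,:2]-h; X=r@ax; Y=r@np.array([.118,.993]); Z=P[...,2]-.11
    m=(d>0)&(abs(Y)<.065)&(Z>.03)&(Z<.15)&(X<-.01)&(X>-.1)
    ang=np.degrees(np.arctan2(Z[m],-X[m]))
    hist=np.histogram(ang,bins=np.arange(30,100,3));print(n,m.sum(),hist)
    k=m.copy();k[m]=abs(ang-60)<9
    A=np.c_[Z[k],np.ones(k.sum())]
    w=np.ones(len(A),bool)
    for _ in range(6):
        p=np.linalg.lstsq(A[w],X[k][w],rcond=None)[0]; e=abs(A@p-X[k]); w=e<max(.003,np.median(e)*1.5)
    print(p,np.degrees(np.arctan2(1,-p[0])),w.sum())
```

```text
{'time_s': 8.1167, 'joints': array([ 1.74012633e+01,  1.11236358e+01, -9.61413325e+00,  5.10784091e-02,
       -6.91970950e+01, -2.41493509e+01]), 'qd': array([ 0.07573594, -0.33577168, -0.49020615, -0.11065971,  0.10033007,
       -0.16541639]), 'joint_torque': array([-2.11107326e-01, -4.10754991e+01,  2.90890539e+01,  6.85200110e+00,
        1.65743072e+00,  2.18761177e-02]), 'tcp_pos': array([ 0.58237086, -0.01879439,  0.26606033]), 'eef_rot': array([-1.79921028e+02, -1.69433031e-02, -9.67299857e+01]), 'contact_force': array([-4.31120025,  0.27624224,  6.29971211]), 'moment': array([0.14772926, 1.84582613, 0.00815771]), 'gripper_force': 15.000527948141098, 'gripper_width': 0.009241921199229487}
scene 2924 (array([   0,    0,    0,    0,    0,    0,    0,    0,    0,    5, 1638,
        827,  260,   77,   20,   26,   28,   43,    0,    0,    0,    0,
          0]), array([30, 33, 36, 39, 42, 45, 48, 51, 54, 57, 60, 63, 66, 69, 72, 75, 78,
       81, 84, 87, 90, 93, 96, 99]))
[-0.5935387   0.00583195] 59.309229113113695 2587
top 501 (array([  0,   0,   0,   0,   0,   0,   0,   0,   0,   0, 298, 109,  63,
        30,   1,   0,   0,   0,   0,   0,   0,   0,   0]), array([30, 33, 36, 39, 42, 45, 48, 51, 54, 57, 60, 63, 66, 69, 72, 75, 78,
       81, 84, 87, 90, 93, 96, 99]))
[-0.59691296  0.00793167] 59.16647548321688 441
```

View pics/scene3.png

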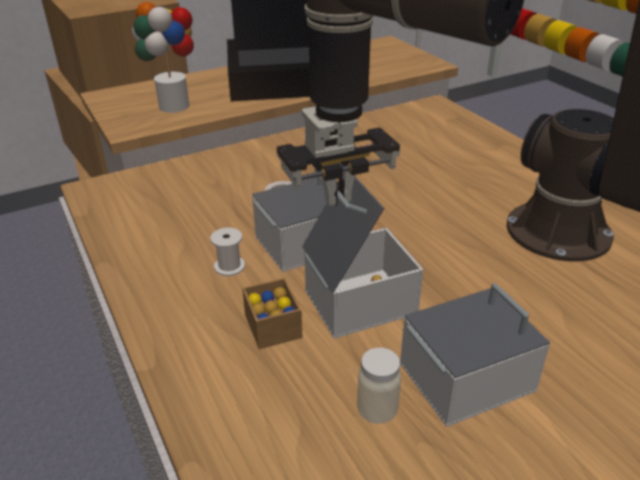

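The depth fits in both views put the lid at about 59°. The fingers still grip it, and the other lids and goods haven't moved. I'll settle briefly and hand in.

Emit:
apply_moves(
  targets=[
    [0,0,0,0,0,0,0],
    [0,0,0,0,0,0,0],
    [0,0,0,0,0,0,0],
    [0,0,0,0,0,0,0],
    [0,0,0,0,0,0,0],
    [0,0,0,0,0,0,0],
  ],
)

```text
time_s: 8.72
tcp_pos: [0.582, -0.0188, 0.266]
eef_rot: [-179.9, -0.0, -96.7]
contact_force: [-4.3, 0.6, 5.6]
gripper_width: 0.0094
gripper_force: 15.0
```

```bash
python3 -c "
from plant import *
s=get_state();print(s['tcp_pos'],s['gripper_force'],s['contact_force'])
print(close_job())"
```

```text
[ 0.58196438 -0.01875227  0.26596766] 15.000472962856293 [-4.27060752  0.56757699  5.58754626]
the job is handed in; nothing more can be done
None
```

I handed the job in with the middle bin's lid held steady at about 59° by the fingers (15 N grip); the other two lids looked shut and nothing on the counter appeared to have moved, though the hand-in returned no verdict.

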